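# Hold the toner-waste can open and let its lid down softly

### The arm

A 7-joint arm with a two-finger parallel gripper is mounted at the origin on the work surface. World frame = base frame: x ahead of the robot, y to its left, z up, the work surface at z = 0. Lengths are in m, angles in rad, forces in N, time in s.
With the tool pointing down it reaches from about 0.425 to 0.925 m from the base axis. Payload 6.8 kg.
Tool frame: the origin (TCP) lies on the centre line of the jaws, within the pads' length; the fingertips stand 14 mm ahead of it and the grasp point (between the pads) lies 5 mm behind it (r.tips_ahead is the distance from the TCP to the fingertips, in m); z points along the fingers, y is the line along which they close (so a half turn about z gives the same grasp; the last joint's range is limited). The gripper opens to 85 mm and grips with 20 to 120 N. Pads are 22 mm wide; open, the fingers measure 114 mm over their backs; the gripper's body (76 mm by 85 mm) begins 54 mm behind the grasp point. The pads swing forward as they close: fully open they stand 13 mm farther back than shut.
Start: joints at [-1.355, 0.477, 0.022, 1.555, -0.011, 1.109, -0.083], TCP at [0.215, 0.64, 0.245] pointing down, gripper open.
Joint ranges: [-2.96, 2.96], [-0.34, 2.1], [-1.41, 1.46], [0.24, 2.44], [-1.37, 4.51], [0.17, 1.92], [-2.96, 2.96]. Speed limits (rad/s): [2.39, 2.39, 3.14, 3.14, 3.14, 3.14, 3.14].

### API

Orientations are given as a rotation vector (axis times angle).
In Python, from bench import r, eyes gives the robot as it stands.
- The arm moves only by the tool step_arm, never from a script. Its argument "rows" is a list of rows, each a list of 6 numbers: the shift along the world's x, y, z in units of 60 cm (1.0 is 60 cm), then the turn, a rotation vector about the world's x, y, z in units of pi rad (1.0 is pi rad). In form: [[x, y, z, rx, ry, rz], ...]. A call has 1 to 5 rows; each row is the pose to reach, as a shift and turn from the pose commanded when the call began, turning the shorter way round; what a row does not reach only later rows make up. A row lasts 1/12 s, in which the tool goes at most 41.7 mm and 7.16 degrees, less where a joint would pass 70% of its speed; a pose out of reach is approached as far as the arm can. A call with a number of a shift or a turn outside -1 to 1 is refused whole. A call with a gripper value outside its range is refused whole. "jaw" is the closure, from 0 (fully open) to 1 (shut), set as the call begins (left out, the last holds). The fingers move at their own pace and stop on an object; "squeeze" is the grip in N (left out, the last holds). Time passes only in rows, so rows that repeat a pose let the fingers close. It gives the time, the measured TCP pose, the force, the opening and the grip force at its end, in the units of the state.
- r.get_obs(): the state, without advancing time (a new reading comes with each control period).
- eyes.grab_frame(name): name is "side" or "top"; returns the picture (480x640x3 uint8, red, green, blue); there is no depth.
- eyes.camera_info(name): a dict with "mtx" (3x3 intrinsics, pixels), "extrinsics" (4x4, takes a point from camera to world coordinates). Camera axes: x right, y down, z forward; pixel columns grow to the right and rows downward; lengths in m; the calibration is good to about 2 mm. A picture is of the moment at which its call begins. camera_info takes no time and is no camera call.
- r.hand_in(): hands the job in; it is judged then, once.
The state is a dict: "clock": time; "joints": joint angles; "qvel": joint speeds; "tau": joint torques, N m; "tcp_pos": TCP position; "orientation": TCP orientation; "contact_force": force on the tool from outside, world axes, zero at the start; "moment": the same for the moment, N m; "grip_width": finger opening in m; "gripper_force": force on a finger pad.
Only numpy, scipy, OpenCV 4.12 (cv2) and the standard library are available. Lean on these libraries where they do the work, as an engineer would, in place of code of your own. Each camera call takes 0.05 s, during which the arm holds its last target. There are 200 camera calls.

### The job

Open the wider of the two step cans, the toner-waste can, for a colleague who is throwing in dirty wipers: press its pedal right down with the fingertips, keep the lid wide open for three seconds, then let the pedal up slowly so that the lid is lowered all the way and never drops or slams (a slam puffs toner dust out), and move clear. Work by the pedal only: do not touch either lid, do not lift, tip or shove the cans, keep the slim can shut, and leave everything else on the bench as it is.

Things in the scene. Friction and masses are not known exactly. Their poses are not given: they have to be found in the camera images.
- wide_can: the wide can: brushed-steel step can, 200 mm diameter, loose on the bench. Rim 235 mm high; the closed domed lid tops out at about 265 mm. Origin at the centre of its underside; z up; its pedal sticks out along its -x axis, its lid hinge and push rod are at the back (+x). The two cans stand in either order, left or right, with pedals turned up to about 30 degrees either way from the robot; the wide one is the toner-waste can.
- wide_can_pad (a point): point to press on the wide can's pedal: centre of the top face of the black pedal plate (56 mm wide, 48 mm from front to back, top about 47 mm above the bench at rest, 18 mm behind the plate's front edge, 143 mm from the can's axis and 43 mm out from the can's wall). It moves with the pedal: at full press it is about 25 mm lower. Its axes are the can's when the pedal is up.
- wide_can_pedal (a joint): pedal angle of this can, rad: 0 = up (at rest), 0.146 = pressed fully down (stop). Lever length from its pivot inside the can to the pad point 174 mm. Pressing takes about 7 to 14 N at first and less and less as the lid rises, only a few newtons when it is wide open; then the pedal meets its stop.
- wide_can_lid (a joint): lid angle of this can, rad: 0 = shut, 1.25 = fully open (pedal on its stop). Rigidly linked to the pedal, in proportion to it. Only the lid's weight and a light return spring close it and bring the pedal back up; there is no damper: a pedal let go, or let up in a jerk, drops the lid with a bang; over two seconds it settles gently.
- wide_can_cover: domed steel lid of this can, 204 mm diameter, 28 mm deep; origin at the centre of its underside when shut; not to be touched.
- slim_can: the slim can: brushed-steel step can, 155 mm diameter, loose on the bench. Rim 235 mm high; the closed domed lid tops out at about 265 mm. Origin at the centre of its underside; z up; its pedal sticks out along its -x axis, its lid hinge and push rod are at the back (+x).
- slim_can_pad (a point): point to press on the slim can's pedal: centre of the top face of the black pedal plate (56 mm wide, 48 mm from front to back, top about 45 mm above the bench at rest, 18 mm behind the plate's front edge, 121 mm from the can's axis and 43 mm out from the can's wall). It moves with the pedal: at full press it is about 25 mm lower. Its axes are the can's when the pedal is up.
- slim_can_pedal (a joint): pedal angle of this can, rad: 0 = up (at rest), 0.172 = pressed fully down (stop). Lever length from its pivot inside the can to the pad point 145 mm.
- slim_can_lid (a joint): lid angle of this can, rad: 0 = shut, 1.25 = fully open (pedal on its stop). Rigidly linked to the pedal, in proportion to it. Only the lid's weight and a light return spring close it and bring the pedal back up; there is no damper: a pedal let go, or let up in a jerk, drops the lid with a bang; over two seconds it settles gently.
- slim_can_cover: domed steel lid of this can, 159 mm diameter, 28 mm deep; origin at the centre of its underside when shut; not to be touched.
- cleaner: white plastic cleaner bottle standing upright, 58 mm diameter, 190 mm tall, usually between and behind the two cans; origin at the centre of its underside; leave alone
- tape: roll of brown packing tape lying flat, 100 mm outer diameter, 48 mm tall; origin at the centre of its underside; leave alone
- screwdriver: screwdriver lying on the bench, 200 mm long, about 30 mm thick; origin at the middle of its underside; leave alone
- staples: small plain carton of staples, 62 x 105 x 38 mm tall; origin at the centre of its underside; leave alone
- toner: black toner cartridge lying flat, about 290 x 62 x 61 mm tall; origin at the centre of its underside; leave alone
- ream: wrapped ream of paper lying flat, 297 x 210 x 50 mm; origin at the centre of its underside; leave alone

How it is judged:
On the way:
1. the wide can's lid is wide open (over 1.1 rad of 1.25) by its pedal, and kept so for 2.5 s (value of joint wide_can_lid above 1.1 rad), for 2.5 s.
At the end, for the whole second after the job is handed in: both lids are shut (within 0.03 rad), both cans stand upright and still within 20 mm of where they stood, and the other things are within 20 mm of where they were (value of joint each of wide_can_lid, slim_can_lid below 0.03 rad and linear speed of wide_can below 0.02 m/s and angle between each of wide_can, slim_can's own z axis and vertical below 0.05 rad and distance of each of wide_can, slim_can, cleaner, tape, screwdriver, staples, toner, ream from where it was at the start of the episode below 0.02 m); the robot touches nothing.
It fails at once if the wide can's lid drops: it closes faster than 3.5 rad/s (a pace that would shut it in about a third of a second) (velocity of joint wide_can_lid below -3.5 rad/s).
It fails at once if the robot touches a lid (over 1 N): it is worked by the pedal only (contact force between any of the fingers, the arm and wide_can_cover above 1 N or contact force between any of the fingers, the arm and slim_can_cover above 1 N).
It fails at once if the slim can is opened (lid past 0.15 rad) (value of joint slim_can_lid above 0.15 rad).
It fails at once if a can is lifted, tipped over 0.1 rad or shoved over 30 mm (height (world z) of any of wide_can, slim_can above 0.012 m or angle between any of wide_can, slim_can's own z axis and vertical above 0.1 rad or distance of any of wide_can, slim_can from where it was at the start of the episode above 0.03 m).
It fails at once if one of the other things on the bench is moved over 30 mm (distance of any of cleaner, tape, screwdriver, staples, toner, ream from where it was at the start of the episode above 0.03 m).
It also fails if it takes over 51 s, if anything falls off the work surface, if the arm or the gripper's body presses on something with over 40 N, if the wrist force passes 120 N, or if a joint passes its speed limit or range.

## Working session

There is one attempt and no reset: what is moved stays moved. The work goes in short steps, Python scripts to look and compute and a tool call to move; the robot and the scene stay as the last step left them, time stands still between calls to the robot, and variables do not carry over. Pictures are saved under pics/ and viewed, at most 10 in all, crops included, and the job is handed in when it is done.

Besides the shell and the picture viewer there is one more tool, called as name(argument=value, ...) on one line, values as JSON. step_arm: Moves the arm, as the interface text tells. Shifts and turns lie within -1 to 1; 1 stands for 60 cm of shift or pi rad of turn. Its arguments: {"type":"object","properties":{"rows":{"type":"array"},"jaw":{"type":"number"},"squeeze":{"type":"number"}},"required":["rows"]}

```bash
mkdir -p pics; python3 - <<'E'
from bench import r,eyes
import cv2,numpy as np
for n in("side","top"):
    cv2.imwrite(f"pics/{n}0.png",eyes.grab_frame(n)[:,:,::-1])
    c=eyes.camera_info(n);print(n,np.round(c["mtx"],1).tolist(),np.round(c["extrinsics"],3).tolist())
o=r.get_obs();print(o,r.tips_ahead)
E
```

```text
side [[483.0, 0.0, 320.9], [0.0, 483.0, 244.6], [0.0, 0.0, 1.0]] [[-0.787, -0.582, 0.204, 0.291], [-0.617, 0.747, -0.249, 0.294], [-0.008, -0.322, -0.947, 1.451], [0.0, 0.0, 0.0, 1.0]]
top [[506.9, 0.0, 314.6], [0.0, 506.9, 241.4], [0.0, 0.0, 1.0]] [[-0.022, -0.989, 0.149, 0.329], [-1.0, 0.022, 0.002, -0.046], [-0.005, -0.149, -0.989, 1.616], [0.0, 0.0, 0.0, 1.0]]
{'clock': 0.1, 'joints': array([-1.35511712,  0.47771944,  0.0223399 ,  1.556336  , -0.01150946,
        1.1093158 , -0.08306237]), 'qvel': array([-1.47892236e-03, -3.14667439e-03,  9.63541048e-04, -1.74895624e-03,
        1.01010528e-03, -1.35517142e-03,  6.87504231e-05]), 'tau': array([ 4.43214740e-03, -5.97757065e+01,  1.61359202e+00, -2.81954741e+01,
        1.28067448e-02,  5.03519084e-03, -1.74154928e-05]), 'tcp_pos': array([0.214595  , 0.63944294, 0.24442853]), 'orientation': array([-5.06260232e-01, -3.10037326e+00,  2.58089784e-03]), 'contact_force': array([ 0.74183777, -0.62083867, -1.03250066]), 'moment': array([-0.05905969,  0.02256895,  0.00453852]), 'gripper_force': 0.0, 'grip_width': 0.08570488311672847} 0.014
```

View pics/top0.png

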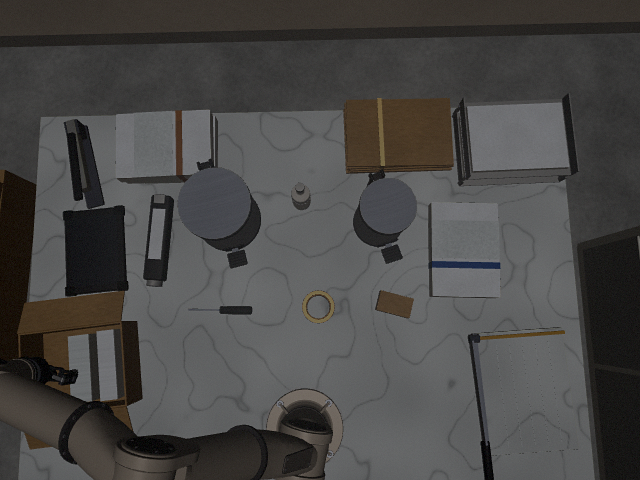

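View pics/side0.png

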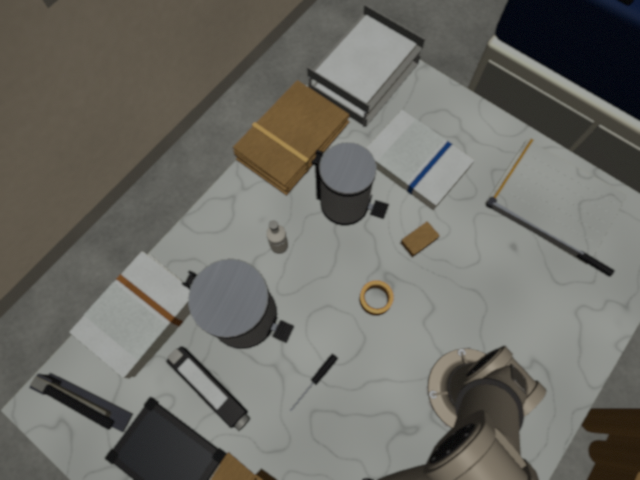

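The wide can is the left one. In the top view its lid is at about (215,203) and its pedal at (237,258); in the side view the pedal is at (284,331). The screwdriver (190–252,310) lies in front of that pedal.

```bash
cat > h.py <<'E'
import cv2,numpy as np
from bench import r,eyes
def ray(n,px,z):
    c=eyes.camera_info(n);E=np.array(c["extrinsics"]);d=E[:3,:3]@np.linalg.inv(c["mtx"])@[px[0],px[1],1]
    return E[:3,3]+d*(z-E[2,3])/d[2]
def proj(n,P):
    c=eyes.camera_info(n);E=np.array(c["extrinsics"]);p=np.array(c["mtx"])@(E[:3,:3].T@(np.array(P)-E[:3,3]));return p[:2]/p[2]
E
python3 - <<'E'
from h import *
for n,b,lid in(("top",(225,247,252,271),(215,203)),("side",(272,318,298,345),(230,297))):
    im=cv2.imread(f"pics/{n}0.png");g=im.max(2);u0,v0,u1,v1=b
    print(n,"lid",ray(n,lid,.245).round(3))
    m=(g[v0:v1,u0:u1]<62).astype('uint8')
    k,l,s,c=cv2.connectedComponentsWithStats(m);i=1+s[1:,4].argmax()
    print(n,s[i],(c[i]+[u0,v0]).round(1),ray(n,c[i]+[u0,v0],.047).round(4))
    cr=cv2.resize(im[v0-45:v1+25,u0-60:u1+40],None,fx=5,fy=5,interpolation=cv2.INTER_CUBIC);cr=cr[:600,:800]
    cv2.imwrite(f"pics/{n}c.png",np.clip(cr*1.8,0,255))
a=cv2.imread("pics/topc.png");b=cv2.imread("pics/sidec.png");h=min(len(a),len(b))
cv2.imwrite("pics/both.png",np.hstack([a[:h,150:550],b[:h,150:550]]))
E
```

```text
top lid [0.65  0.231 0.245]
top [  0   0  23  21 329] [236.2 256.9] [0.5226 0.2035 0.047 ]
side lid [0.647 0.231 0.245]
side [  2   3  19  21 243] [282.8 330.9] [0.5187 0.2014 0.047 ][ WARN:0@0.248] global loadsave.cpp:1063 imwrite_ Unsupported depth image for selected encoder is fallbacked to CV_8U.
```

View pics/both.png

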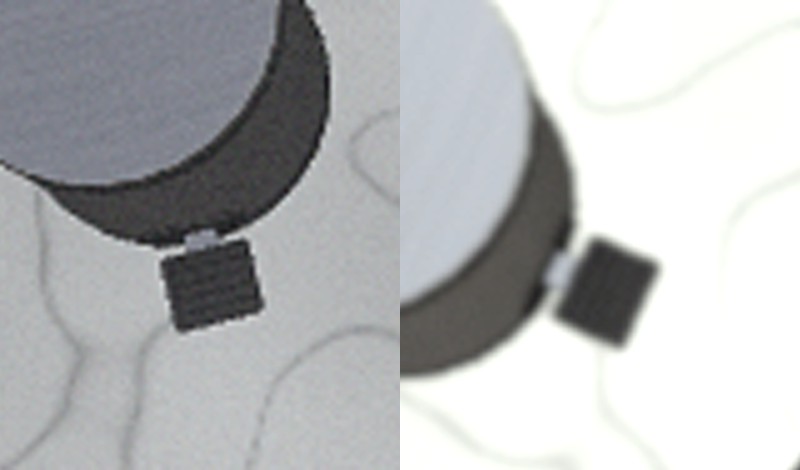

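The plate shows up clearly in both views: centre near (237,259) in top and (283,331) in side. That puts the pad point at about (0.512, 0.199) with a can yaw of about 14°. I'll come in tilted about 22°, with the gripper body leaning away from the can and the jaws shut.

```bash
cat >> h.py <<'E'
from scipy.spatial.transform import Rotation as Ro
a=np.array([np.cos(np.radians(14)),np.sin(np.radians(14)),0]);k=np.array([0,0,1.]);PAD=np.array([.512,.199,0])
def plan(out,ztip,T=22):
    "numbers to bring tip centre to `out` m outward of the pad at height ztip"
    t=np.radians(T);z=a*np.sin(t)-k*np.cos(t);y=a*np.cos(t)+k*np.sin(t)
    R=Ro.from_matrix(np.c_[np.cross(y,z),y,z]);p=PAD-a*out+k*ztip-.014*z
    o=r.get_obs();d=(p-o["tcp_pos"])/.6;w=(R*Ro.from_rotvec(o["orientation"]).inv()).as_rotvec()/np.pi
    print("move",d.round(4),w.round(4),"F",o["contact_force"].round(1),"t",o["clock"],o["grip_width"]);
E
python3 - <<'E'
from h import *
print(ray("top",(237.3,258.8),.047),ray("side",(283,331.5),.047))
plan(.03,.13)
E
```

```text
[0.51658798 0.19992308 0.047     ] [0.51714454 0.20232682 0.047     ]
move [ 0.4387 -0.7483 -0.1691] [ 0.0869 -0.094  -0.3151] F [ 0.7 -0.6 -1. ] t 0.1 0.08570488311672847
```

step_arm(rows=[[0.17,-0.29,0.04,0.03,-0.03,-0.12],[0.17,-0.29,0.04,0.03,-0.03,-0.12],[0.17,-0.29,0.04,0.03,-0.03,-0.12],[0.17,-0.29,0.04,0.03,-0.03,-0.12],[0.17,-0.29,0.04,0.03,-0.03,-0.12]], jaw=1, squeeze=30)

```text
clock: 0.52
tcp_pos: [0.3171, 0.463, 0.2691]
orientation: [1.053, 2.872, 0.163]
contact_force: [0.4, -0.7, 0.1]
grip_width: 0.0255
gripper_force: 0.0
```

```bash
python3 -c "
from h import *
plan(.03,.2)"
```

```text
move [ 0.2678 -0.4542 -0.0935] [ 0.0537 -0.0645 -0.1951] F [ 0.4 -0.7  0.1] t 0.5167 0.0254588872585544
```

step_arm(rows=[[0.18,-0.3,-0.02,0.035,-0.04,-0.12],[0.18,-0.3,-0.02,0.035,-0.04,-0.12],[0.18,-0.3,-0.02,0.035,-0.04,-0.12],[0.18,-0.3,-0.02,0.035,-0.04,-0.12],[0.18,-0.3,-0.02,0.035,-0.04,-0.12]])

```text
clock: 0.93
tcp_pos: [0.4231, 0.2856, 0.2568]
orientation: [1.518, 2.524, 0.351]
contact_force: [0.1, 1.6, 0.4]
grip_width: 0.0
gripper_force: 0.0
```

```bash
python3 -c "
from h import *
plan(.03,.15)"
```

```text
move [ 0.0912 -0.1586 -0.1564] [ 0.0186 -0.0238 -0.0757] F [0.1 1.6 0.4] t 0.9333 4.233543121522208e-05
```

step_arm(rows=[[0.09,-0.16,-0.05,0.0186,-0.0238,-0.0757],[0.09,-0.16,-0.1,0.0186,-0.0238,-0.0757],[0.0912,-0.1586,-0.15,0.0186,-0.0238,-0.0757],[0.0912,-0.1586,-0.156,0.0186,-0.0238,-0.0757],[0.0912,-0.1586,-0.156,0.0186,-0.0238,-0.0757]])

```text
clock: 1.35
tcp_pos: [0.4766, 0.1875, 0.1593]
orientation: [1.774, 2.262, 0.426]
contact_force: [-0.7, -1.2, 0.3]
grip_width: -0.0
gripper_force: 0.0
```

```bash
python3 -c "
from h import *
plan(-.007,.08)
print(r.get_obs()['joints'])"
```

```text
move [ 0.0619  0.0198 -0.1106] [ 0.0021 -0.002   0.0015] F [-0.7 -1.2  0.3] t 1.35 -2.8131337076372654e-06
[-0.95291641  0.1882473   0.42372885  2.30665175  0.1317726   0.30744153
 -0.4275726 ]
```

step_arm(rows=[[0.02,0.006,-0.03,0,0,0],[0.04,0.013,-0.06,0,0,0],[0.062,0.02,-0.09,0,0,0],[0.062,0.02,-0.11,0,0,0],[0.062,0.02,-0.11,0,0,0]])

```text
clock: 1.77
tcp_pos: [0.5157, 0.2057, 0.0969]
orientation: [1.768, 2.265, 0.438]
contact_force: [-0.2, -0.9, 0.2]
grip_width: -0.0002
gripper_force: 0.0
```

```bash
python3 -c "
from h import *
plan(-.007,.055)
print(r.get_obs()['joints'])
P=r.get_obs()['tcp_pos']
ims=[]
for n in('top','side'):
    im=eyes.grab_frame(n)[:,:,::-1];u,v=proj(n,[.512,.199,.047]).astype(int)
    ims.append(cv2.resize(im[v-50:v+50,u-40:u+40],None,fx=5,fy=5))
cv2.imwrite('pics/h.png',np.clip(np.hstack(ims)*1.6,0,255).astype('uint8'))"
```

```text
move [-0.0034 -0.0105 -0.0481] [ 0.0003 -0.0003 -0.0003] F [-0.2 -0.9  0.2] t 1.7667 -0.00019345067972853362
[-0.70000028  0.36871047  0.1681672   2.24867299  0.32032487  0.17209541
 -0.61452356]
```

View pics/h.png

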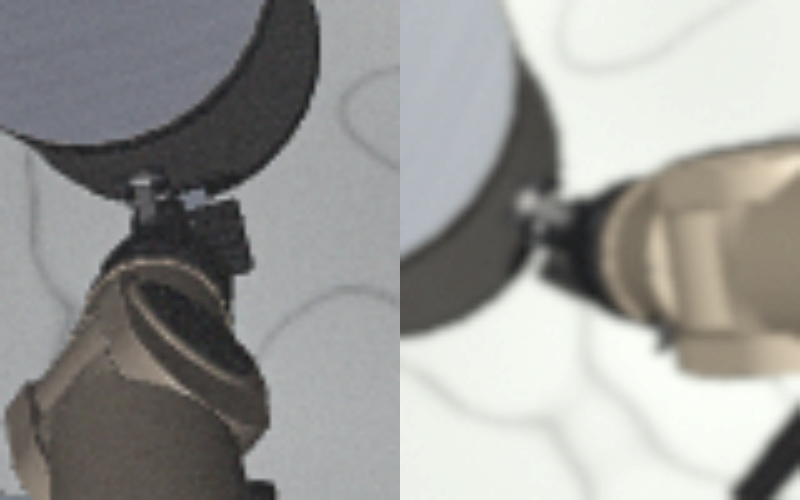

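The shut fingers are over the pedal area, but the wrist joint (q6) is at its limit, so I should tilt less. I'll also check the tip's projection against the picture.

```bash
python3 -c "
from h import *
o=r.get_obs();R=Ro.from_rotvec(o['orientation']).as_matrix();print(R.round(2).tolist())
for i,n in enumerate(('top','side')):
    b=proj(n,[.512,.199,.047]).astype(int)-[40,50]
    for nm,l in(('tip',.014),('tcp',0),('body',-.059),('up',-.15)): print(n,nm,((proj(n,o['tcp_pos']+R[:,2]*l)-b)*5+[400*i,0]).round())
    print('pad',((proj(n,[.511,.1995,.047])-b)*5+[400*i,0]).round())
plan(-.007,.08,12)"
```

```text
[[-0.24, 0.9, 0.36], [0.97, 0.23, 0.09], [-0.0, 0.37, -0.93]]
top tip [181. 230.]
top tcp [180. 236.]
top body [173. 261.]
top up [162. 304.]
pad [202. 253.]
side tip [575. 244.]
side tcp [581. 244.]
side body [610. 245.]
side up [658. 247.]
pad [601. 255.]
move [ 0.0005 -0.0086 -0.007 ] [-0.0133  0.0538 -0.0004] F [ 0.4 -0.1 -0.1] t 1.8667 8.946261677488779e-05
```

The silver part is a finger knuckle sticking out toward the can. I'll back off and turn the jaw line tangential to the can, with about 15° of tilt.

```bash
python3 - <<'E'
s=open('h.py').read()
s=s.replace("R=Ro.from_matrix(np.c_[np.cross(y,z),y,z])","R=Ro.from_matrix(np.c_[y,np.cross(z,y),z])").replace("T=22","T=15")
s=s.replace("[.512,.199,0]","[.511,.1995,0]")
open('h.py','w').write(s)
E
python3 -c "
from h import *
plan(.04,.14)"
```

```text
move [-0.0784 -0.027   0.0927] [ 0.1466  0.0679 -0.4748] F [ 0.4 -0.1 -0.1] t 1.8667 8.946261677488779e-05
```

step_arm(rows=[[-0.02,-0.01,0.03,0,0,0],[-0.04,-0.02,0.07,0,0,0],[-0.06,-0.03,0.1,0,0,0],[-0.06,-0.03,0.1,0,0,0]])

```text
clock: 2.2
tcp_pos: [0.4794, 0.1867, 0.1616]
orientation: [1.767, 2.262, 0.446]
contact_force: [-0.0, 0.7, 0.9]
grip_width: -0.0
gripper_force: 0.0
```

```bash
python3 -c "
from h import *
plan(.03,.14)"
```

```text
move [-0.0017  0.0077 -0.0134] [ 0.1467  0.0696 -0.4741] F [-0.   0.7  0.9] t 2.2 -3.510953585957765e-05
```

step_arm(rows=[[0,0,0,0.058,0.028,-0.19],[0,0,0,0.058,0.028,-0.19],[0,0,0,0.058,0.028,-0.19],[0,0,0,0.058,0.028,-0.19],[0,0,0,0.058,0.028,-0.19]])

```text
clock: 2.62
tcp_pos: [0.4798, 0.1876, 0.1584]
orientation: [2.466, 1.657, 0.458]
contact_force: [-0.4, 0.3, 0.3]
grip_width: -0.0
gripper_force: 0.0
```

step_arm(rows=[[0,0,0,0.058,0.028,-0.19],[0,0,0,0.058,0.028,-0.19],[0,0,0,0.058,0.028,-0.19],[0,0,0,0.058,0.028,-0.19],[0,0,0,0.058,0.028,-0.19]])

```text
clock: 3.03
tcp_pos: [0.4798, 0.1877, 0.1584]
orientation: [2.966, 0.856, 0.432]
contact_force: [-0.5, -0.4, -0.1]
grip_width: -0.0
gripper_force: 0.0
```

```bash
python3 -c "
from h import *
plan(.02,.1)
print(r.get_obs()['joints'])"
```

```text
move [ 0.0137  0.0102 -0.0748] [ 0.0293  0.012  -0.0968] F [-0.5 -0.4 -0.1] t 3.0333 -4.093534078915799e-05
[-0.89338398  0.22247955  0.38695176  2.23083937  0.01549771  0.44004727
 -1.54832331]
```

step_arm(rows=[[0.003,0.002,-0.02,0.0293,0.012,-0.0968],[0.007,0.005,-0.04,0.0293,0.012,-0.0968],[0.0137,0.0102,-0.06,0.0293,0.012,-0.0968],[0.0137,0.0102,-0.075,0.0293,0.012,-0.0968],[0.0137,0.0102,-0.075,0.0293,0.012,-0.0968]])

```text
clock: 3.45
tcp_pos: [0.4871, 0.1929, 0.1115]
orientation: [-3.063, -0.389, -0.4]
contact_force: [-0.1, -0.5, 0.3]
grip_width: 0.0006
gripper_force: 0.0
```

```bash
python3 -c "
from h import *
plan(-.003,.06)
print(r.get_obs()['joints'])"
```

```text
move [ 0.0388  0.0108 -0.0633] [ 0.0016 -0.0006 -0.0025] F [-0.1 -0.5  0.3] t 3.45 0.0005816520633333858
[-0.86340021  0.33541669  0.37914732  2.23345004 -0.14839562  0.34867276
 -1.70370996]
```

step_arm(rows=[[0.013,0.004,-0.02,0,0,0],[0.026,0.008,-0.04,0,0,0],[0.039,0.011,-0.062,0,0,0],[0.039,0.011,-0.062,0,0,0]])

```text
clock: 3.78
tcp_pos: [0.5117, 0.1994, 0.0747]
orientation: [-3.062, -0.388, -0.401]
contact_force: [0.0, 0.6, 0.1]
grip_width: 0.0
gripper_force: 0.0
```

```bash
python3 -c "
from h import *
plan(-.003,.047)
o=r.get_obs();print(o['joints'],o['tcp_pos'])
ims=[]
for n in('top','side'):
    im=eyes.grab_frame(n)[:,:,::-1];u,v=proj(n,[.512,.199,.047]).astype(int)
    ims.append(cv2.resize(im[v-50:v+50,u-40:u+40],None,fx=5,fy=5))
cv2.imwrite('pics/h2.png',np.clip(np.hstack(ims)*1.6,0,255).astype('uint8'))"
```

```text
move [-0.0021 -0.0002 -0.0236] [ 0.0013 -0.0002 -0.0022] F [0.  0.6 0.1] t 3.7833 6.259825448961615e-06
[-0.77891732  0.43692051  0.30503713  2.19439129 -0.20300564  0.28231344
 -1.64800981] [0.51167277 0.19944893 0.07465481]
```

View pics/h2.png

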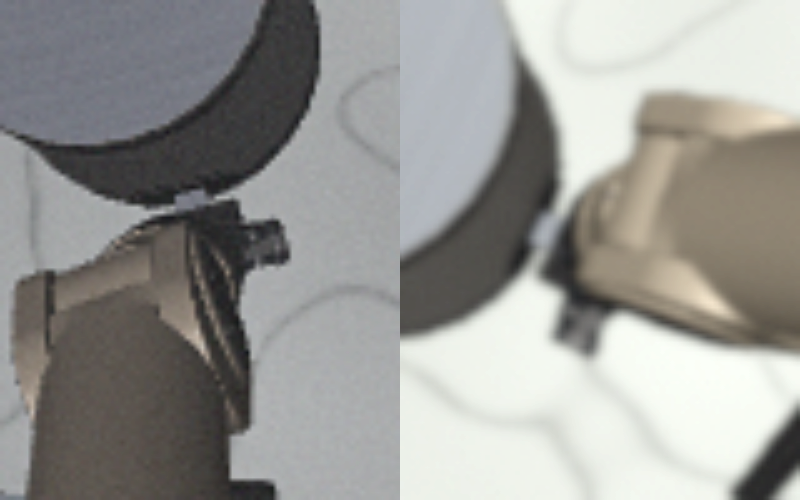

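The knuckles are now sideways and well clear of the can, with only the plate's can-side edge visible. Descending in small steps until contact.

step_arm(rows=[[0,0,-0.005,0,0,0],[-0.001,0,-0.01,0,0,0],[-0.002,0,-0.014,0,0,0],[-0.002,0,-0.018,0,0,0],[-0.002,0,-0.018,0,0,0]])

```text
clock: 4.3
tcp_pos: [0.5097, 0.1991, 0.0646]
orientation: [-3.062, -0.384, -0.401]
contact_force: [0.3, 0.4, 0.2]
grip_width: 0.0002
gripper_force: 0.0
```

step_arm(rows=[[0,0,-0.002,0,0,0],[0,0,-0.004,0,0,0],[0,0,-0.006,0,0,0],[0,0,-0.008,0,0,0],[0,0,-0.01,0,0,0]])

```text
clock: 4.72
tcp_pos: [0.51, 0.1992, 0.0593]
orientation: [-3.062, -0.383, -0.402]
contact_force: [-4.5, -1.8, 10.7]
grip_width: -0.0001
gripper_force: 4.7
```

Contact is made at about 11 N. I'll keep pressing and ease outward slightly to relieve the sideways drag.

step_arm(rows=[[-0.001,0,-0.002,0,0,0],[-0.002,-0.0005,-0.004,0,0,0],[-0.003,-0.0007,-0.006,0,0,0],[-0.003,-0.0007,-0.008,0,0,0],[-0.003,-0.0007,-0.01,0,0,0]])

```text
clock: 5.13
tcp_pos: [0.5095, 0.1991, 0.0538]
orientation: [-3.061, -0.383, -0.406]
contact_force: [-2.4, -1.4, 9.0]
grip_width: -0.0003
gripper_force: 4.3
```

step_arm(rows=[[0,0,-0.002,0,0,0],[0,0,-0.004,0,0,0],[0,0,-0.006,0,0,0],[0,0,-0.008,0,0,0],[0,0,-0.01,0,0,0]])

```text
clock: 5.55
tcp_pos: [0.5093, 0.199, 0.0476]
orientation: [-3.061, -0.383, -0.406]
contact_force: [-1.2, -0.7, 7.4]
grip_width: 0.0001
gripper_force: 3.7
```

step_arm(rows=[[0,0,-0.002,0,0,0],[0,0,-0.004,0,0,0],[0,0,-0.006,0,0,0],[0,0,-0.008,0,0,0],[0,0,-0.01,0,0,0]])

```text
clock: 5.97
tcp_pos: [0.5093, 0.199, 0.0415]
orientation: [-3.061, -0.383, -0.405]
contact_force: [-0.2, 0.5, 6.1]
grip_width: 0.0
gripper_force: 2.8
```

step_arm(rows=[[0,0,-0.002,0,0,0],[0,0,-0.004,0,0,0],[0,0,-0.006,0,0,0],[0,0,-0.008,0,0,0],[0,0,-0.008,0,0,0]])

```text
clock: 6.38
tcp_pos: [0.5094, 0.199, 0.0366]
orientation: [-3.061, -0.383, -0.406]
contact_force: [0.3, 0.4, 6.5]
grip_width: -0.0002
gripper_force: 3.5
```

step_arm(rows=[[0,0,-0.001,0,0,0],[0,0,-0.002,0,0,0],[0,0,-0.003,0,0,0],[0,0,-0.004,0,0,0],[0,0,-0.004,0,0,0]])

```text
clock: 6.8
tcp_pos: [0.5096, 0.1991, 0.0359]
orientation: [-3.06, -0.382, -0.407]
contact_force: [-9.0, -3.2, 33.5]
grip_width: -0.0
gripper_force: 17.0
```

```bash
python3 -c "
from h import *
o=r.get_obs();print(o['joints'],o['tcp_pos'],o['contact_force'])
cv2.imwrite('pics/o.png',np.clip(np.hstack([eyes.grab_frame(n)[100:400,100:500,::-1] for n in('top','side')])*1.4,0,255).astype('uint8'))"
```

```text
[-0.72936098  0.50899116  0.24442303  2.21200337 -0.24370163  0.18399548
 -1.61853574] [0.50958436 0.19908545 0.03590025] [-8.98844202 -3.19096829 33.48219405]
```

View pics/o.png

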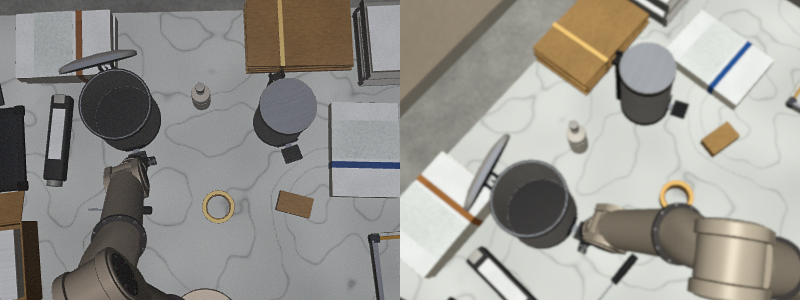

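The lid is wide open, standing near-vertical at the back of the can, and the slim can is shut. The pedal is on its stop, since the force jumped to 33 N. I'll ease off about 1 mm and hold for 3 s.

step_arm(rows=[[0,0,0.001,0,0,0],[0,0,0.001,0,0,0],[0,0,0.001,0,0,0],[0,0,0.001,0,0,0],[0,0,0.001,0,0,0]])

```text
clock: 7.32
tcp_pos: [0.5096, 0.1991, 0.0361]
orientation: [-3.06, -0.382, -0.407]
contact_force: [-6.3, -3.1, 25.1]
grip_width: 0.0002
gripper_force: 13.1
```

step_arm(rows=[[0,0,0,0,0,0],[0,0,0,0,0,0],[0,0,0,0,0,0],[0,0,0,0,0,0],[0,0,0,0,0,0]])

```text
clock: 7.73
tcp_pos: [0.5096, 0.1991, 0.0361]
orientation: [-3.06, -0.382, -0.407]
contact_force: [-6.1, -2.3, 25.0]
grip_width: -0.0001
gripper_force: 13.1
```

step_arm(rows=[[0,0,0,0,0,0],[0,0,0,0,0,0],[0,0,0,0,0,0],[0,0,0,0,0,0],[0,0,0,0,0,0]])

```text
clock: 8.15
tcp_pos: [0.5096, 0.1991, 0.0361]
orientation: [-3.06, -0.382, -0.407]
contact_force: [-5.8, -2.8, 26.1]
grip_width: 0.0002
gripper_force: 13.1
```

step_arm(rows=[[0,0,0,0,0,0],[0,0,0,0,0,0],[0,0,0,0,0,0],[0,0,0,0,0,0],[0,0,0,0,0,0]])

```text
clock: 8.57
tcp_pos: [0.5096, 0.1991, 0.0361]
orientation: [-3.06, -0.382, -0.407]
contact_force: [-6.4, -2.3, 26.2]
grip_width: 0.0002
gripper_force: 13.1
```

step_arm(rows=[[0,0,0,0,0,0],[0,0,0,0,0,0],[0,0,0,0,0,0],[0,0,0,0,0,0],[0,0,0,0,0,0]])

```text
clock: 8.98
tcp_pos: [0.5096, 0.1991, 0.0361]
orientation: [-3.06, -0.382, -0.407]
contact_force: [-7.2, -2.8, 25.6]
grip_width: -0.0
gripper_force: 13.1
```

step_arm(rows=[[0,0,0,0,0,0],[0,0,0,0,0,0],[0,0,0,0,0,0],[0,0,0,0,0,0],[0,0,0,0,0,0]])

```text
clock: 9.4
tcp_pos: [0.5096, 0.1991, 0.0361]
orientation: [-3.06, -0.382, -0.407]
contact_force: [-6.9, -2.3, 25.0]
grip_width: -0.0003
gripper_force: 13.1
```

step_arm(rows=[[0,0,0,0,0,0],[0,0,0,0,0,0],[0,0,0,0,0,0],[0,0,0,0,0,0],[0,0,0,0,0,0]])

```text
clock: 9.82
tcp_pos: [0.5096, 0.1991, 0.0361]
orientation: [-3.06, -0.382, -0.407]
contact_force: [-7.4, -3.0, 25.7]
grip_width: -0.0001
gripper_force: 13.1
```

step_arm(rows=[[0,0,0,0,0,0],[0,0,0,0,0,0],[0,0,0,0,0,0],[0,0,0,0,0,0],[0,0,0,0,0,0]])

```text
clock: 10.23
tcp_pos: [0.5096, 0.1991, 0.0361]
orientation: [-3.06, -0.382, -0.407]
contact_force: [-6.8, -3.1, 25.8]
grip_width: -0.0002
gripper_force: 13.1
```

Held for over 3.4 s. Letting the pedal up slowly at about 0.6–0.7 mm per row.

step_arm(rows=[[0,0,0.001,0,0,0],[0,0,0.002,0,0,0],[0,0,0.003,0,0,0],[0,0,0.004,0,0,0],[0,0,0.005,0,0,0]])

```text
clock: 10.65
tcp_pos: [0.5091, 0.199, 0.0376]
orientation: [-3.061, -0.383, -0.405]
contact_force: [2.2, -0.2, 3.3]
grip_width: 0.0003
gripper_force: 1.5
```

step_arm(rows=[[0,0,0.001,0,0,0],[0,0,0.002,0,0,0],[0,0,0.003,0,0,0],[0,0,0.004,0,0,0],[0,0,0.005,0,0,0]])

```text
clock: 11.07
tcp_pos: [0.5088, 0.1989, 0.0405]
orientation: [-3.062, -0.384, -0.404]
contact_force: [3.2, 0.5, 4.7]
grip_width: 0.0001
gripper_force: 2.0
```

step_arm(rows=[[0,0,0.0012,0,0,0],[0,0,0.0024,0,0,0],[0,0,0.0036,0,0,0],[0,0,0.0048,0,0,0],[0,0,0.006,0,0,0]])

```text
clock: 11.48
tcp_pos: [0.5086, 0.1989, 0.0441]
orientation: [-3.062, -0.383, -0.403]
contact_force: [3.1, 1.1, 5.8]
grip_width: 0.0
gripper_force: 2.6
```

step_arm(rows=[[0,0,0.0012,0,0,0],[0,0,0.0024,0,0,0],[0,0,0.0036,0,0,0],[0,0,0.0048,0,0,0],[0,0,0.006,0,0,0]])

```text
clock: 11.9
tcp_pos: [0.5087, 0.1989, 0.0478]
orientation: [-3.062, -0.383, -0.403]
contact_force: [2.4, 0.7, 5.7]
grip_width: 0.0001
gripper_force: 3.1
```

step_arm(rows=[[0,0,0.0012,0,0,0],[0,0,0.0024,0,0,0],[0,0,0.0036,0,0,0],[0,0,0.0048,0,0,0],[0,0,0.006,0,0,0]])

```text
clock: 12.32
tcp_pos: [0.5087, 0.1989, 0.0514]
orientation: [-3.062, -0.383, -0.404]
contact_force: [2.0, 0.1, 7.0]
grip_width: -0.0003
gripper_force: 3.5
```

step_arm(rows=[[0,0,0.0012,0,0,0],[0,0,0.0024,0,0,0],[0,0,0.0036,0,0,0],[0,0,0.0048,0,0,0],[0,0,0.006,0,0,0]])

```text
clock: 12.73
tcp_pos: [0.5089, 0.1989, 0.0551]
orientation: [-3.061, -0.383, -0.404]
contact_force: [3.6, 0.8, 6.9]
grip_width: -0.0
gripper_force: 3.8
```

step_arm(rows=[[0,0,0.001,0,0,0],[0,0,0.002,0,0,0],[0,0,0.003,0,0,0],[0,0,0.004,0,0,0],[0,0,0.005,0,0,0]])

```text
clock: 13.15
tcp_pos: [0.5091, 0.199, 0.0582]
orientation: [-3.061, -0.383, -0.405]
contact_force: [2.8, 1.4, 7.9]
grip_width: -0.0003
gripper_force: 4.0
```

step_arm(rows=[[0,0,0.001,0,0,0],[0,0,0.002,0,0,0],[0,0,0.003,0,0,0],[0,0,0.004,0,0,0],[0,0,0.005,0,0,0]])

```text
clock: 13.57
tcp_pos: [0.5093, 0.1991, 0.0614]
orientation: [-3.061, -0.383, -0.405]
contact_force: [4.5, 0.5, 6.9]
grip_width: 0.0003
gripper_force: 4.1
```

step_arm(rows=[[0,0,0.001,0,0,0],[0,0,0.002,0,0,0],[0,0,0.003,0,0,0],[0,0,0.004,0,0,0],[0,0,0.005,0,0,0]])

```text
clock: 13.98
tcp_pos: [0.5076, 0.1985, 0.0633]
orientation: [-3.063, -0.384, -0.4]
contact_force: [1.0, 1.1, 1.5]
grip_width: -0.0001
gripper_force: 0.9
```

The force has fallen away near the top, so the pedal is almost up. I'll go a bit further slowly, then back off.

step_arm(rows=[[0,0,0.001,0,0,0],[0,0,0.002,0,0,0],[0,0,0.003,0,0,0],[0,0,0.004,0,0,0],[0,0,0.005,0,0,0]])

```text
clock: 14.4
tcp_pos: [0.5075, 0.1984, 0.0662]
orientation: [-3.063, -0.384, -0.4]
contact_force: [-0.6, -0.1, 0.8]
grip_width: 0.0001
gripper_force: 0.0
```

step_arm(rows=[[0,0,0.005,0,0,0],[-0.002,0,0.012,0,0,0],[-0.01,-0.003,0.025,0,0,0],[-0.02,-0.006,0.04,0,0,0],[-0.03,-0.01,0.055,0,0,0]])

```text
clock: 14.82
tcp_pos: [0.4896, 0.1924, 0.1005]
orientation: [-3.062, -0.383, -0.402]
contact_force: [0.2, 0.0, -0.4]
grip_width: -0.0005
gripper_force: 0.0
```

step_arm(rows=[[-0.02,-0.01,0.04,0,0,0],[-0.04,-0.02,0.08,0,0,0],[-0.05,-0.03,0.12,0,0,0],[-0.05,-0.03,0.16,0,0,0],[-0.05,-0.03,0.16,0,0,0]])

```text
clock: 15.23
tcp_pos: [0.4616, 0.1753, 0.2002]
orientation: [-3.056, -0.381, -0.411]
contact_force: [0.7, 0.4, 0.8]
grip_width: 0.0001
gripper_force: 0.0
```

```bash
python3 -c "
from h import *
o=r.get_obs();print(o['clock'],o['tcp_pos'],o['contact_force'])
t,s=[eyes.grab_frame(n)[:,:,::-1] for n in('top','side')]
for n,i in(('top',t),('side',s)):
    b=cv2.imread(f'pics/{n}0.png');w=(slice(165,230),slice(170,260)) if n=='top' else (slice(255,340),slice(185,270))
    for nm,x,y in(('wide',*((215,203) if n=='top' else (230,297))),('slim',*((388,207) if n=='top' else (347,170)))):
        T=b[y-45:y+45,x-45:x+45];m=cv2.matchTemplate(i[y-55:y+55,x-55:x+55].copy(),T,cv2.TM_CCOEFF_NORMED);_,v,_,p=cv2.minMaxLoc(m);print(n,nm,v,p[0]-10,p[1]-10)
cv2.imwrite('pics/e.png',np.clip(np.hstack([i[100:400,100:500] for i in(t,s)])*1.4,0,255).astype('uint8'))"
```

```text
15.2333 [0.46160817 0.17525893 0.2002269 ] [0.74049965 0.42444563 0.81110468]
top wide 0.994731605052948 0 0
top slim 0.9956313967704773 0 0
side wide 0.9996940493583679 0 0
side slim 0.9998098611831665 0 0
```

View pics/e.png

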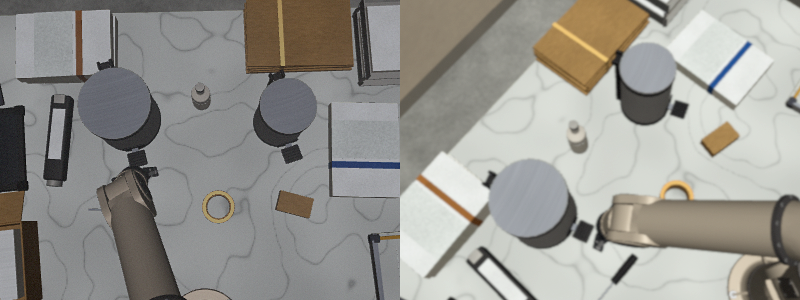

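Both lids are shut, neither can has moved (0 px shift in both views), and the arm is clear.

step_arm(rows=[[0,0,0.03,0,0,0],[0,0,0.03,0,0,0],[0,0,0.03,0,0,0]])

```text
clock: 15.58
tcp_pos: [0.4601, 0.1748, 0.2133]
orientation: [-3.062, -0.384, -0.402]
contact_force: [0.1, -0.3, 0.3]
grip_width: 0.0002
gripper_force: 0.0
```

```bash
python3 -c "
from bench import r
print(r.hand_in())"
```

```text
the job is handed in; nothing more can be done
None
```

The job is handed in (no verdict came back): I pressed the toner-waste can's pedal to its stop, held the lid wide open for over 3 s, let it down over about 3.5 s until shut, and moved the arm clear, with both cans unmoved in the final pictures.

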